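# Open the sprung follower of the test-kit tray to its half-way stop

## Robot

A 6-joint arm with a two-finger parallel gripper is mounted at the origin on the work surface. World frame = base frame: x ahead of the robot, y to its left, z up, the work surface at z = 0. Lengths are in m, angles in rad, forces in N, time in s.
With the tool pointing down it reaches from about 0.375 to 0.9 m from the base axis. Payload 3.1 kg.
Tool frame: the origin (TCP) lies at the very end of the fingers, on their centre line; the grasp point (between the pads) lies 19 mm behind it; z points along the fingers, y is the direction in which the jaws open and shut (so a half turn about z gives the same grasp; the last joint's range is limited). The gripper opens to 87 mm and grips with 3 to 60 N. Pads are 19 mm wide; open, the fingers measure 117 mm over their backs; the gripper's body (75 mm by 190 mm) begins 51 mm behind the grasp point.
Start: joints at [-1.498, 0.527, 1.433, -0, 1.181, -0.178], TCP at [0.155, -0.605, 0.223] pointing down, gripper open.
Joint ranges: [-3.08, 3.08], [-0.75, 2.2], [0.22, 2.44], [-1.43, 4.57], [0, 2.65], [-2.85, 2.85]. Speed limits (rad/s): [2.79, 2.79, 3.14, 3.14, 3.14, 3.14].

## Interface

Orientations are given as a unit quaternion [x, y, z, w].
In Python, from rig import robot gives the robot as it stands. The module is installed in compiled form; this text tells all that it offers.
- The arm moves only by the tool send_rows, never from a script. Its argument "deltas" is a list of rows, each an object of numbers: "tx", "ty", "tz": the shift along the tool's x, y, z in cm; "rx", "ry", "rz": the turn, a rotation vector about the tool's x, y, z in rad. A call has 1 to 5 rows; each row is the pose to reach, as a shift and turn from the pose commanded when the call began, along the tool's axes at that moment; what a row does not reach only later rows make up. A row lasts 1/12 s, in which the tool goes at most 41.7 mm and 7.16 degrees, less where a joint would pass 70% of its speed; a pose out of reach is approached as far as the arm can. A call with a gripper value outside its range is refused whole. "claw" is the finger opening in cm, from 0 to 8.7, set as the call begins (left out, the last holds). The fingers move at their own pace and stop on an object; "squeeze" is the grip in N (left out, the last holds). Time passes only in rows, so rows that repeat a pose let the fingers close. It gives the time, the measured TCP pose, the force and the opening at its end, in the units of the state.
- robot.get_obs(): the state, without advancing time (a new reading comes with each control period).
- robot.camera(name): name is "scene" or "top" or "wrist"; returns a dict with "color" (420x560x3 uint8, red, green, blue), "z_map" (420x560 float32, m along the optical axis (not along the pixel's ray), 0 where there is no reading), "intrinsics" (3x3 intrinsics, pixels), "R" (3x3) and "t" (3): a world point X has camera coordinates R X + t; the wrist camera has in their place "tool_from_camera" (4x4, takes a point from camera to tool coordinates, whose origin is the TCP and whose axes are the flange's). Camera axes: x right, y down, z forward; pixel columns grow to the right and rows downward; lengths in m; the calibration is good to about 2 mm. A picture is of the moment at which its call begins: read the wrist's pose just before it.
- robot.hand_in(): hands the job in, once; it reports no verdict.
Trained networks look in the newest picture that a camera, given by its name, has taken for a name from the list of things; names that differ only in an ending like _2 or _b are one class to them, and where a whole thing is asked for, a point or a joint stands for the part that bears it (a point fixed in the world has none). Each returns a list of dicts, best first, with "p" (0 to 1); they miss things now and then, are a little off and sometimes report something else, mostly with a low value. They report only what shows in the picture. A call takes as long as a camera call.
- robot.outline_of(label, camera): "pixels" (420x560 bool, what is visible of it) and "xy" ([column, row] in pixels, amid what is visible of it).
- robot.tip_of(label, camera): "xy" ([column, row] in pixels: a listed point, or the origin of a listed thing).
The state is a dict: "time": time; "q": joint angles; "joint_velocities": joint speeds; "joint_torque": joint torques, N m; "position": TCP position; "tool_rot": TCP orientation; "ft_force": force on the tool from outside, world axes, zero at the start; "moment": the same for the moment, N m; "grip_width": finger opening in m.
Only numpy, scipy, OpenCV 4.12 (cv2) and the standard library are available. Lean on these libraries where they do the work, as an engineer would, in place of code of your own. Each camera call takes 0.05 s, during which the arm holds its last target.

## Task

Make room for more test kits: in the file tray that holds the kits, push the upright sprung follower plate back past the stop pin with the fingertips, then ease it back (do not let it fly) until it rests caught by the pin at half way. Push gently: do not squeeze the plate or touch the pin, and leave the empty tray and the other things on the desk alone.

Things in the scene. Friction and masses are not known exactly. Their poses are not given: they have to be found in the camera images.
- kit_tray: Grey file tray fixed to the desk, 300 mm long (its x), 130 wide (y), walls 60 high. Origin: centre of its underside; x runs from its front end to its back, z up. Six white kit boxes stand fixed in its front half, x -144 to -56 mm, tops at z = 76 mm. A dark bracket on its +y side (x = -11 to 13, y = 65 to 98 mm, top z = 106 mm) carries the stop pin.
- follower (a joint): Travel (m) of the kit tray's follower plate along the tray's +x: 0 home against the kits, 0.055 caught by the pin, 0.110 far end stop. A spring pulls it home: about 3 N at 0, 4.7 N at 0.055, 6.3 N at 0.110; lifting the pin in passing takes about 1 N more. The pin drops in at about 0.056; go past 0.060 to be sure. Let go far beyond, it flies back.
- follower_face (a point): On the middle of the follower's bare front (-x) face, the face to push, 105 mm above the desk; x = -50 mm, y = 0 in the tray's frame at travel 0; moves with it. Its x axis is the push direction. Only the kit tops, 29 mm lower, lie in front.
- follower_top (a point): Middle of the follower's top edge, 125 mm above the desk. The follower is an upright aluminium plate, 6 mm thick, 108 mm wide, with a sloping brace behind (60 mm long at the foot, 70 wide, nearly to the top). A steel lug with a ramp sticks out of its +y side over the tray wall, up to 76 mm above the desk.
- stop_pin: Kit tray's stop pin: vertical sprung steel pin, 8 mm thick, black head 18 mm wide, top 122 mm above the desk when down. Origin: its lower tip, at x = 1, y = 75, z = 67 mm in the kit tray's frame when down. The follower's lug lifts it about 9 mm in passing; it then drops by itself behind the lug.
- empty_tray: Grey file tray fixed to the desk, 300 mm long (its x), 130 wide (y), walls 60 high. Origin: centre of its underside; x runs from its front end to its back, z up. Like the kit tray, with its own follower and pin, but with no boxes in it; to be left alone.
- empty_follower (a joint): Travel of the empty tray's follower, m: 0 at home, where it must stay.
- stapler: Loose desk stapler, white over black, 150 x 36 x 52 mm, lying along its x axis; origin under its centre. Leave alone.
- sanitizer: Loose clear bottle with a white cap, 60 mm wide, 160 mm tall; origin under its centre. Leave alone.

How it is judged:
By the outcome, as a careful person would: the job done as asked, in the order asked, and still so for the second after the job is handed in, with the robot touching nothing.
It also fails if it takes over 32 s, if anything falls off the work surface, if the arm or the gripper's body presses on something with over 40 N, if the wrist force passes 120 N, or if a joint passes its speed limit or range.

## Working session

There is one attempt and no reset: what is moved stays moved. The work goes in short steps, Python scripts to look and compute and a tool call to move; the robot and the scene stay as the last step left them, time stands still between calls to the robot, and variables do not carry over. Pictures are saved under pics/ and viewed, and the job is handed in when it is done.

Besides the shell and the picture viewer there is one more tool, called after ">>>" as a command line: name --argument value ..., lists and objects as JSON in quotes. send_rows: Moves the arm, as the interface text tells. Its arguments: {"type":"object","properties":{"deltas":{"type":"array","items":{"type":"object","properties":{"tx":{"type":"number"},"ty":{"type":"number"},"tz":{"type":"number"},"rx":{"type":"number"},"ry":{"type":"number"},"rz":{"type":"number"}}}},"claw":{"type":"number"},"squeeze":{"type":"number"}},"required":["deltas"]}

```bash
mkdir -p pics
cat > h.py <<'E'
import numpy as np, cv2
from rig import robot
from scipy.spatial.transform import Rotation as R
def save(n,c): cv2.imwrite(f'pics/{n}.png',c['color'][:,:,::-1])
def w(c,u,v,z=None):
    K=c['intrinsics']; z=c['z_map'][int(round(v)),int(round(u))] if z is None else z
    p=np.array([(u-K[0,2])*z/K[0,0],(v-K[1,2])*z/K[1,1],z])
    return c['R'].T@(p-c['t'])
def plane(c,u,v,h):
    K=c['intrinsics']; d=c['R'].T@np.array([(u-K[0,2])/K[0,0],(v-K[1,2])/K[1,1],1]); o=-c['R'].T@c['t']
    return o+d*(h-o[2])/d[2]
E
python3 - <<'E'
from h import *
o=robot.get_obs();print({k:np.round(v,3) for k,v in o.items()})
for n in ['scene','top']:
    c=robot.camera(n);save(n+'0',c)
    for l in ['kit_tray','follower_face','follower_top','stop_pin','empty_tray']:
        print(n,l,[(round(r['p'],2),np.round(r['xy'],1)) for r in robot.tip_of(l,n)][:4])
E
```

```text
{'time': np.float64(0.0), 'q': array([-1.499,  0.528,  1.434, -0.   ,  1.181, -0.178]), 'joint_velocities': array([ 0.002, -0.001, -0.001, -0.   , -0.001, -0.   ]), 'joint_torque': array([-2.0000e-03, -4.4004e+01, -1.7659e+01,  6.3000e-02,  5.8000e-02,
       -0.0000e+00]), 'position': array([ 0.155, -0.605,  0.222]), 'tool_rot': array([ 0.992,  0.125,  0.   , -0.001]), 'ft_force': array([-0.178,  0.13 ,  0.602]), 'moment': array([-0.025, -0.027,  0.015]), 'grip_width': np.float64(0.087)}
scene kit_tray [(0.83, array([343.6, 247.4]))]
scene follower_face [(0.75, array([339. , 201.7])), (0.35, array([209.8, 271.9]))]
scene follower_top [(0.72, array([342.5, 196.9]))]
scene stop_pin [(0.66, array([372.3, 214.1]))]
scene empty_tray [(0.98, array([206.8, 271. ]))]
top kit_tray []
top follower_face [(0.87, array([232.5, 184.9])), (0.68, array([346.3, 198.7]))]
top follower_top [(0.96, array([232.3, 188.4]))]
top stop_pin [(0.56, array([238.7, 174.3])), (0.39, array([214.4, 168.1]))]
top empty_tray [(0.8, array([345.6, 196.5]))]
```

View pics/scene0.png

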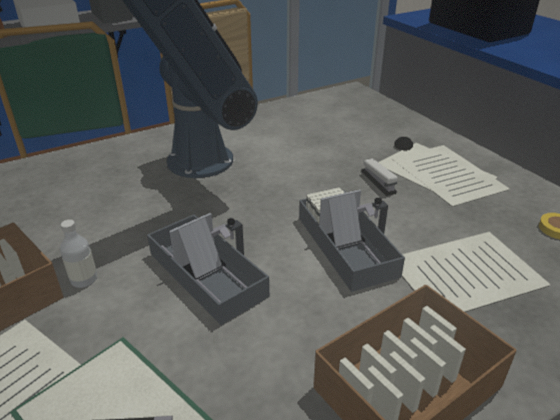

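View pics/top0.png

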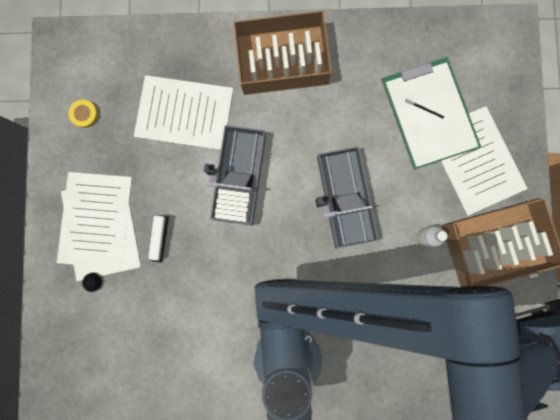

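Run:
```python
from h import *
c=robot.camera('top')
print(c['R'],c['t'],c['intrinsics'])
cv2.imwrite('pics/topz.png',cv2.resize(c['color'][100:290,150:450,::-1],(800,507),interpolation=cv2.INTER_CUBIC))
for l,h in [('follower_face',.105),('follower_top',.125),('stop_pin',.067),('empty_tray',0)]:
    for r in robot.tip_of(l,'top'): print(l,r['p'],plane(c,*r['xy'],h))
```

```text
[[-0.01636921 -0.99960121 -0.02301005]
 [-0.99580062  0.01837148 -0.0896862 ]
 [ 0.09007317  0.02144533 -0.99570423]] [0.02272895 0.48010557 1.40529648] [[448.9885644    0.         280.26540812]
 [  0.         448.9885644  205.44612055]
 [  0.           0.           1.        ]]
follower_face 0.83 [0.52941684 0.15128996 0.105     ]
follower_top 0.97 [0.53032232 0.16274112 0.125     ]
stop_pin 0.54 [0.58605006 0.21491178 0.067     ]
```

The scene view shows the kit tray at about (343,245) and the empty tray at (207,270). In the top view the kit tray is at about (240,175), with its kits at the bottom, (232,205), and the pin at (211,169). Next I'll fit the tray pose from depth.

Run:
```python
from h import *
P=[]
for n in ['top','scene']:
    c=robot.camera(n);K=c['intrinsics'];z=c['z_map']
    v,u=np.mgrid[0:420,0:560]
    p=np.stack([(u-K[0,2])*z/K[0,0],(v-K[1,2])*z/K[1,1],z],-1)
    W=(p-c['t'])@c['R']
    ok=(z>0)&(W[...,0]>.38)&(W[...,0]<.85)&(W[...,1]>.02)&(W[...,1]<.30)
    Q=W[ok]; 
    desk=Q[(Q[:,2]<.02)]; print(n,'desk z',np.median(desk[:,2]))
    hi=Q[Q[:,2]>.035]
    rect=cv2.minAreaRect(((hi[(hi[:,2]<.085)][:,:2])*1000).astype(np.float32));print(rect)
    wall=Q[(Q[:,2]>.045)&(Q[:,2]<.066)]
    print('wall',len(wall),cv2.minAreaRect((wall[:,:2]*1000).astype(np.float32)))
    t=Q[(Q[:,2]>.09)&(Q[:,2]<.13)]
    print('top',len(t)); print(np.round(t[np.argsort(-t[:,2])][:12],3))
    tr=robot.outline_of('kit_tray',n)
    for r in tr: print(r['p'],r['xy'],r['pixels'].sum())
    np.save(n+'Q.npy',Q)
    a=cv2.resize(c['color'][100:290,150:450,::-1],(800,507)) if n=='top' else cv2.resize(c['color'][170:310,270:430,::-1],(640,560),interpolation=cv2.INTER_CUBIC)
    cv2.imwrite(f'pics/{n}z1.png',a)
```

```text
top desk z 0.0008010722340481397
((581.05859375, 161.4693603515625), (163.684326171875, 300.82464599609375), 81.05892944335938)
wall 643 ((581.0635986328125, 161.5066680908203), (163.62899780273438, 300.90692138671875), 81.11188507080078)
top 299
[[0.528 0.13  0.129]
 [0.531 0.145 0.128]
 [0.525 0.121 0.128]
 [0.528 0.139 0.127]
 [0.531 0.16  0.127]
 [0.531 0.151 0.127]
 [0.528 0.119 0.127]
 [0.535 0.172 0.127]
 [0.535 0.187 0.126]
 [0.535 0.163 0.126]
 [0.529 0.151 0.126]
 [0.531 0.128 0.126]]
0.72 [236.8, 171.9] 4439
scene desk z 0.0007254458076325469
((584.2443237304688, 161.038818359375), (167.42080688476562, 304.6442565917969), 81.12873077392578)
wall 1543 ((584.1261596679688, 160.44337463378906), (166.207763671875, 304.5945739746094), 81.12873077392578)
top 769
[[0.54  0.156 0.127]
 [0.533 0.119 0.127]
 [0.54  0.158 0.126]
 [0.548 0.198 0.126]
 [0.536 0.144 0.126]
 [0.531 0.127 0.126]
 [0.536 0.135 0.126]
 [0.528 0.106 0.125]
 [0.534 0.116 0.125]
 [0.54  0.179 0.125]
 [0.546 0.19  0.125]
 [0.533 0.132 0.125]]
0.85 [349.2, 238.3] 6762
```

View pics/topz1.png

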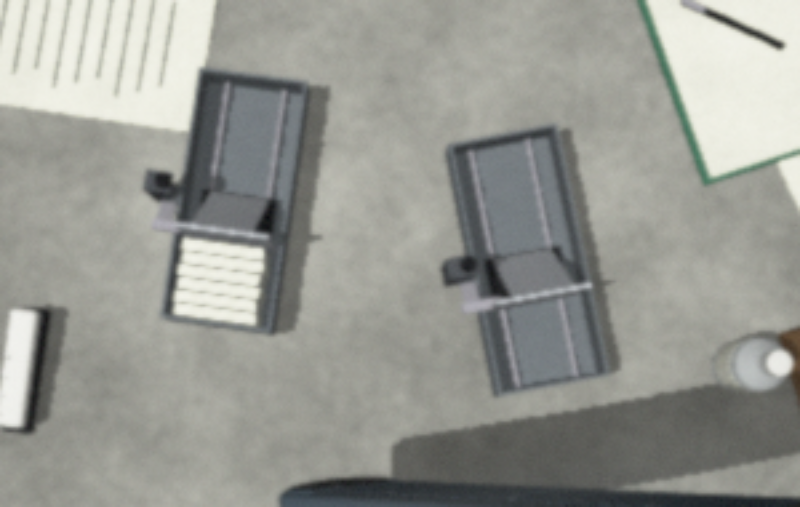

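View pics/scenez1.png

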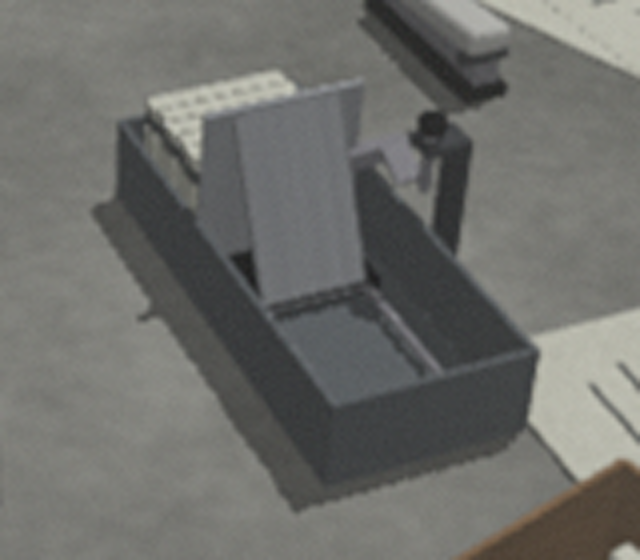

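The kit tray centre is about (0.580, 0.144) with a yaw of about -8.9°, which puts the face at about (0.530, 0.152). I'll start towards it, closing the fingers and turning the tool x along the tray x.

>>> send_rows --deltas '[{"tx":3.5,"ty":-2.1,"tz":-0.6,"rz":0.08},{"tx":7,"ty":-4.2,"tz":-1.2,"rz":0.16},{"tx":10.6,"ty":-6.3,"tz":-1.8,"rz":0.24},{"tx":14.1,"ty":-8.4,"tz":-2.4,"rz":0.32},{"tx":17.6,"ty":-10.4,"tz":-2.8,"rz":0.405}]' --claw 0 --squeeze 5

```text
schema error: expected keys tx, ty, tz, rx, ry, rz
```

>>> send_rows --deltas '[{"tx":3.5,"ty":-2.1,"tz":-0.6,"rx":0,"ry":0,"rz":0.08},{"tx":7,"ty":-4.2,"tz":-1.2,"rx":0,"ry":0,"rz":0.16},{"tx":10.6,"ty":-6.3,"tz":-1.8,"rx":0,"ry":0,"rz":0.24},{"tx":14.1,"ty":-8.4,"tz":-2.4,"rx":0,"ry":0,"rz":0.32},{"tx":17.6,"ty":-10.4,"tz":-2.8,"rx":0,"ry":0,"rz":0.405}]' --claw 0 --squeeze 5

```text
time: 1.47
position: [0.3008, -0.4596, 0.2512]
tool_rot: [0.997, -0.079, 0.0, 0.0]
ft_force: [0.7, -1.1, -0.2]
grip_width: 0.0615
```

>>> send_rows --deltas '[{"tx":0.6,"ty":-4,"tz":0,"rx":0,"ry":0,"rz":0},{"tx":1.2,"ty":-8,"tz":0,"rx":0,"ry":0,"rz":0},{"tx":1.8,"ty":-12,"tz":0,"rx":0,"ry":0,"rz":0},{"tx":2.4,"ty":-16,"tz":0,"rx":0,"ry":0,"rz":0},{"tx":3,"ty":-20,"tz":0,"rx":0,"ry":0,"rz":0}]'

```text
time: 1.88
position: [0.3605, -0.2662, 0.2508]
tool_rot: [0.997, -0.077, 0.0, 0.0]
ft_force: [1.0, 0.5, 0.7]
grip_width: 0.0281
```

>>> send_rows --deltas '[{"tx":0.6,"ty":-4,"tz":0,"rx":0,"ry":0,"rz":0},{"tx":1.2,"ty":-8,"tz":0,"rx":0,"ry":0,"rz":0},{"tx":1.8,"ty":-12,"tz":0,"rx":0,"ry":0,"rz":0},{"tx":2.4,"ty":-16,"tz":0,"rx":0,"ry":0,"rz":0},{"tx":3,"ty":-20,"tz":0,"rx":0,"ry":0,"rz":0}]'

```text
time: 2.3
position: [0.4209, -0.0731, 0.2509]
tool_rot: [0.997, -0.077, 0.001, 0.0]
ft_force: [0.6, -0.8, -0.4]
grip_width: 0.0016
```

>>> send_rows --deltas '[{"tx":0.6,"ty":-4,"tz":0,"rx":0,"ry":0,"rz":0},{"tx":1.2,"ty":-8,"tz":0,"rx":0,"ry":0,"rz":0},{"tx":1.4,"ty":-12,"tz":0,"rx":0,"ry":0,"rz":0},{"tx":1.6,"ty":-16,"tz":0,"rx":0,"ry":0,"rz":0},{"tx":1.7,"ty":-20,"tz":0,"rx":0,"ry":0,"rz":0}]'

```text
time: 2.72
position: [0.4684, 0.1222, 0.2508]
tool_rot: [0.997, -0.077, 0.0, -0.0]
ft_force: [0.8, -0.6, -0.3]
grip_width: 0.0003
```

>>> send_rows --deltas '[{"tx":0,"ty":-1.9,"tz":0,"rx":0,"ry":0,"rz":0},{"tx":0.6,"ty":-3.7,"tz":0,"rx":0,"ry":0,"rz":0},{"tx":0.6,"ty":-3.7,"tz":0,"rx":0,"ry":0,"rz":0}]'

```text
time: 2.97
position: [0.4811, 0.1587, 0.2509]
tool_rot: [0.997, -0.075, 0.001, -0.001]
ft_force: [0.4, -0.6, 0.3]
grip_width: 0.0008
```

Run:
```python
from h import *
o=robot.get_obs();print(o['position'],o['tool_rot'],o['time'])
c=robot.camera('wrist');save('w1',c)
K=c['intrinsics'];T=c['tool_from_camera'];z=c['z_map']
print(T.round(3))
v,u=np.mgrid[0:420,0:560]
p=np.stack([(u-K[0,2])*z/K[0,0],(v-K[1,2])*z/K[1,1],z],-1)[z>0]
W=(p@T[:3,:3].T+T[:3,3])@R.from_quat(o['tool_rot']).as_matrix().T+o['position']
W=W[W[:,1]>.03]
t=W[(W[:,2]>.118)&(W[:,2]<.132)&(W[:,0]>.49)&(W[:,0]<.56)]
r=cv2.minAreaRect((t[:,:2]*1000).astype(np.float32));print('top edge',len(t),t.mean(0),r)
t=W[(W[:,2]>.05)&(W[:,2]<.066)&(W[:,0]>.4)];print('wall',cv2.minAreaRect((t[:,:2]*1000).astype(np.float32)))
for l in ['follower_top','follower_face','stop_pin']:print(l,[(x['p'],x['xy']) for x in robot.tip_of(l,'wrist')])
```

```text
[0.48107934 0.15870653 0.25085649] [ 9.97174852e-01 -7.51005585e-02  1.27339524e-03 -7.73935329e-04] 2.9667
[[-0.001 -0.968 -0.25   0.069]
 [ 1.    -0.001  0.001  0.001]
 [-0.001 -0.25   0.968 -0.163]
 [ 0.     0.     0.     1.   ]]
top edge 913 [0.53631196 0.15234726 0.1238586 ] ((536.82275390625, 151.34640502929688), (106.22428131103516, 9.648274421691895), 80.80036926269531)
wall ((554.281982421875, 237.4884033203125), (305.76336669921875, 300.91070556640625), 80.94444274902344)
follower_top [(0.9, [279.1, 154.5]), (0.16, [279.6, 153.7])]
follower_face [(0.78, [279.1, 154.5]), (0.3, [276.8, 154.0])]
stop_pin [(0.52, [213.3, 103.5])]
```

View pics/w1.png

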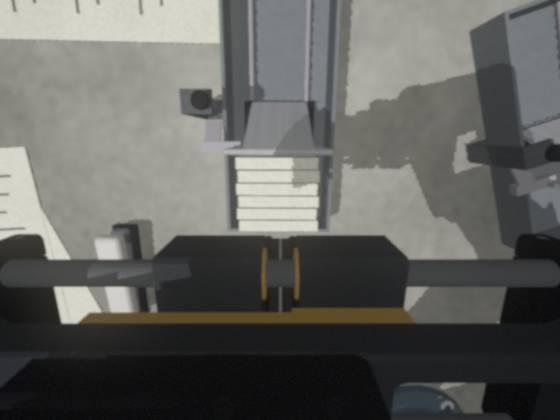

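The plate is centred at column 279 and aligned (row 152). The pin head is at (200,99), well off to the side. I'll descend in front of the plate, above the kits.

>>> send_rows --deltas '[{"tx":0,"ty":0,"tz":3.5,"rx":0,"ry":0,"rz":0},{"tx":0,"ty":0,"tz":7,"rx":0,"ry":0,"rz":0},{"tx":0,"ty":0,"tz":11,"rx":0,"ry":0,"rz":0},{"tx":0,"ty":0,"tz":14,"rx":0,"ry":0,"rz":0},{"tx":0,"ty":0,"tz":15.3,"rx":0,"ry":0,"rz":0}]'

```text
time: 3.58
position: [0.4768, 0.1539, 0.0942]
tool_rot: [0.997, -0.078, -0.004, 0.001]
ft_force: [-0.2, 0.1, 1.4]
grip_width: 0.0008
```

>>> send_rows --deltas '[{"tx":1,"ty":0,"tz":0,"rx":0,"ry":0,"rz":0},{"tx":2,"ty":0,"tz":0,"rx":0,"ry":0,"rz":0},{"tx":2.8,"ty":0,"tz":0,"rx":0,"ry":0,"rz":0},{"tx":3.2,"ty":0,"tz":0,"rx":0,"ry":0,"rz":0},{"tx":3.2,"ty":0,"tz":0,"rx":0,"ry":0,"rz":0}]'

```text
time: 4.0
position: [0.5145, 0.1504, 0.0992]
tool_rot: [0.997, -0.078, 0.003, -0.0]
ft_force: [0.4, -0.5, 1.1]
grip_width: 0.0004
```

>>> send_rows --deltas '[{"tx":0.2,"ty":0,"tz":0,"rx":0,"ry":0,"rz":0},{"tx":0.4,"ty":0,"tz":0,"rx":0,"ry":0,"rz":0},{"tx":0.6,"ty":0,"tz":0,"rx":0,"ry":0,"rz":0}]'

```text
time: 4.25
position: [0.5171, 0.15, 0.098]
tool_rot: [0.997, -0.077, 0.0, -0.0]
ft_force: [0.6, -0.2, 0.7]
grip_width: 0.0002
```

>>> send_rows --deltas '[{"tx":0.2,"ty":-0.3,"tz":0,"rx":0,"ry":0,"rz":0},{"tx":0.4,"ty":-0.4,"tz":0,"rx":0,"ry":0,"rz":0},{"tx":0.6,"ty":-0.4,"tz":0,"rx":0,"ry":0,"rz":0}]'

```text
time: 4.5
position: [0.5219, 0.1531, 0.0973]
tool_rot: [0.997, -0.077, -0.002, 0.0]
ft_force: [-3.2, -0.8, 2.1]
grip_width: 0.0006
```

>>> send_rows --deltas '[{"tx":0.2,"ty":0,"tz":0,"rx":0,"ry":0,"rz":0},{"tx":0.4,"ty":0,"tz":0,"rx":0,"ry":0,"rz":0},{"tx":0.6,"ty":0,"tz":0,"rx":0,"ry":0,"rz":0}]'

```text
time: 4.75
position: [0.529, 0.152, 0.0973]
tool_rot: [0.997, -0.077, -0.001, 0.0]
ft_force: [-3.2, -0.7, 0.1]
grip_width: 0.0006
```

Contact came at TCP x ≈ 0.522 with about 3 N. I'll keep pushing steadily.

>>> send_rows --deltas '[{"tx":0.35,"ty":0,"tz":0,"rx":0,"ry":0,"rz":0},{"tx":0.7,"ty":0,"tz":0,"rx":0,"ry":0,"rz":0},{"tx":1.05,"ty":0,"tz":0,"rx":0,"ry":0,"rz":0},{"tx":1.4,"ty":0,"tz":0,"rx":0,"ry":0,"rz":0},{"tx":1.75,"ty":0,"tz":0,"rx":0,"ry":0,"rz":0}]'

```text
time: 5.17
position: [0.5461, 0.1493, 0.0973]
tool_rot: [0.997, -0.077, -0.001, 0.0]
ft_force: [-5.7, 0.4, 2.5]
grip_width: 0.0002
```

>>> send_rows --deltas '[{"tx":0.35,"ty":0,"tz":0,"rx":0,"ry":0,"rz":0},{"tx":0.7,"ty":0,"tz":0,"rx":0,"ry":0,"rz":0},{"tx":1.05,"ty":0,"tz":0,"rx":0,"ry":0,"rz":0},{"tx":1.4,"ty":0,"tz":0,"rx":0,"ry":0,"rz":0},{"tx":1.75,"ty":0,"tz":0,"rx":0,"ry":0,"rz":0}]'

```text
time: 5.58
position: [0.5635, 0.1466, 0.0973]
tool_rot: [0.997, -0.077, -0.001, 0.0]
ft_force: [-6.4, 1.2, 0.9]
grip_width: 0.0006
```

>>> send_rows --deltas '[{"tx":0.3,"ty":0,"tz":0,"rx":0,"ry":0,"rz":0},{"tx":0.6,"ty":0,"tz":0,"rx":0,"ry":0,"rz":0},{"tx":0.9,"ty":0,"tz":0,"rx":0,"ry":0,"rz":0},{"tx":1.2,"ty":0,"tz":0,"rx":0,"ry":0,"rz":0},{"tx":1.5,"ty":0,"tz":0,"rx":0,"ry":0,"rz":0}]'

```text
time: 6.0
position: [0.5787, 0.1442, 0.0973]
tool_rot: [0.997, -0.077, -0.001, 0.0]
ft_force: [-5.6, -0.3, 1.0]
grip_width: 0.0003
```

>>> send_rows --deltas '[{"tx":0.25,"ty":0,"tz":0,"rx":0,"ry":0,"rz":0},{"tx":0.5,"ty":0,"tz":0,"rx":0,"ry":0,"rz":0},{"tx":0.7,"ty":0,"tz":0,"rx":0,"ry":0,"rz":0},{"tx":0.8,"ty":0,"tz":0,"rx":0,"ry":0,"rz":0},{"tx":0.8,"ty":0,"tz":0,"rx":0,"ry":0,"rz":0}]'

```text
time: 6.42
position: [0.5868, 0.1429, 0.0973]
tool_rot: [0.997, -0.077, -0.001, 0.0]
ft_force: [-4.7, 0.5, 1.1]
grip_width: 0.0
```

```bash
cat > look.py <<'E'
import sys
from h import *
o=robot.get_obs();print(o['position'],o['ft_force'].round(1),o['time'])
tag=sys.argv[1]
c=robot.camera('scene')
cv2.imwrite(f'pics/s{tag}.png',cv2.resize(c['color'][170:310,270:430,::-1],(640,560),interpolation=cv2.INTER_CUBIC))
c=robot.camera('wrist');save('w'+tag,c)
K=c['intrinsics'];T=c['tool_from_camera'];z=c['z_map']
v,u=np.mgrid[0:420,0:560]
p=np.stack([(u-K[0,2])*z/K[0,0],(v-K[1,2])*z/K[1,1],z],-1)[z>0]
W=(p@T[:3,:3].T+T[:3,3])@R.from_quat(o['tool_rot']).as_matrix().T+o['position']
a=np.array([np.cos(np.radians(-9)),np.sin(np.radians(-9))]);b=np.array([-a[1],a[0]])
L=np.c_[(W[:,:2]-[.580,.144])@a,(W[:,:2]-[.580,.144])@b,W[:,2]]
t=L[(L[:,2]>.118)&(L[:,2]<.131)&(abs(L[:,1])<.058)&(L[:,0]>-.06)&(L[:,0]<.08)]
s=t[(abs(t[:,1])>.025)]
print('plate x (tray)',len(s),np.percentile(s[:,0],[5,50,95]) if len(s) else None)
E
python3 look.py a
```

```text
[0.58679667 0.14292114 0.09730814] [-4.7  0.5  1.1] 6.4167
plate x (tray) 80 [0.02732666 0.02770225 0.02838456]
```

View pics/sa.png

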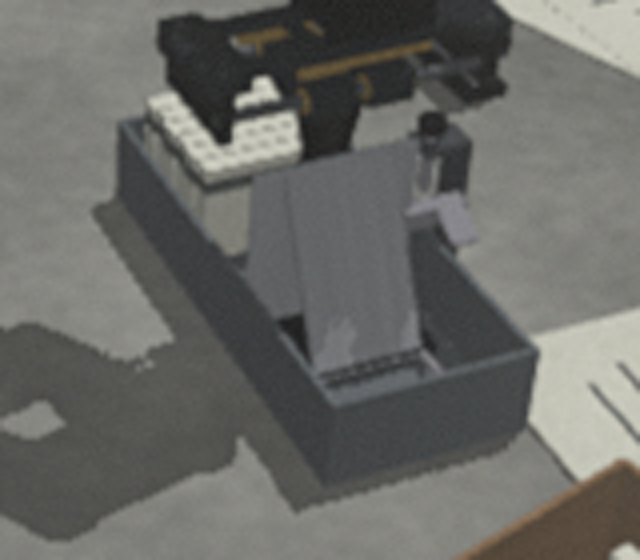

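View pics/wa.png

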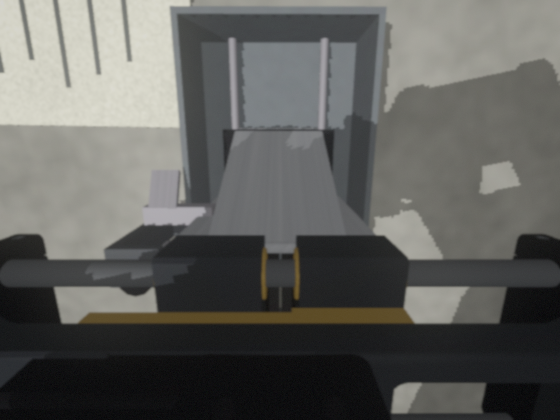

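The lug, at (450,215) in the scene crop, is now past the pin, and the pin is down. Easing back slowly.

>>> send_rows --deltas '[{"tx":-0.15,"ty":0,"tz":0,"rx":0,"ry":0,"rz":0},{"tx":-0.3,"ty":0,"tz":0,"rx":0,"ry":0,"rz":0},{"tx":-0.45,"ty":0,"tz":0,"rx":0,"ry":0,"rz":0},{"tx":-0.6,"ty":0,"tz":0,"rx":0,"ry":0,"rz":0}]'

```text
time: 6.85
position: [0.5806, 0.1439, 0.0973]
tool_rot: [0.997, -0.077, -0.0, 0.0]
ft_force: [-5.5, -1.0, -0.3]
grip_width: 0.0004
```

>>> send_rows --deltas '[{"tx":-0.1,"ty":0,"tz":0,"rx":0,"ry":0,"rz":0},{"tx":-0.2,"ty":0,"tz":0,"rx":0,"ry":0,"rz":0},{"tx":-0.3,"ty":0,"tz":0,"rx":0,"ry":0,"rz":0},{"tx":-0.4,"ty":0,"tz":0,"rx":0,"ry":0,"rz":0}]'

```text
time: 7.18
position: [0.5768, 0.1445, 0.0974]
tool_rot: [0.997, -0.077, -0.0, 0.0]
ft_force: [-5.3, -0.4, -1.6]
grip_width: 0.0005
```

>>> send_rows --deltas '[{"tx":-0.1,"ty":0,"tz":0,"rx":0,"ry":0,"rz":0},{"tx":-0.2,"ty":0,"tz":0,"rx":0,"ry":0,"rz":0},{"tx":-0.3,"ty":0,"tz":0,"rx":0,"ry":0,"rz":0},{"tx":-0.4,"ty":0,"tz":0,"rx":0,"ry":0,"rz":0}]'

```text
time: 7.52
position: [0.5739, 0.1453, 0.0977]
tool_rot: [0.997, -0.077, 0.001, -0.0]
ft_force: [-1.6, -0.7, -1.5]
grip_width: 0.0003
```

>>> send_rows --deltas '[{"tx":-0.1,"ty":0,"tz":0,"rx":0,"ry":0,"rz":0},{"tx":-0.2,"ty":0,"tz":0,"rx":0,"ry":0,"rz":0},{"tx":-0.3,"ty":0,"tz":0,"rx":0,"ry":0,"rz":0},{"tx":-0.4,"ty":0,"tz":0,"rx":0,"ry":0,"rz":0}]'

```text
time: 7.85
position: [0.5715, 0.146, 0.0986]
tool_rot: [0.997, -0.077, 0.003, -0.0]
ft_force: [-0.6, 1.4, 0.1]
grip_width: 0.0005
```

>>> send_rows --deltas '[{"tx":-0.3,"ty":0,"tz":0,"rx":0,"ry":0,"rz":0},{"tx":-0.6,"ty":0,"tz":0,"rx":0,"ry":0,"rz":0},{"tx":-1.0,"ty":0,"tz":0,"rx":0,"ry":0,"rz":0},{"tx":-1.2,"ty":0,"tz":0,"rx":0,"ry":0,"rz":0}]'

```text
time: 8.18
position: [0.5566, 0.1478, 0.0976]
tool_rot: [0.997, -0.077, -0.0, -0.0]
ft_force: [0.2, -0.9, 0.2]
grip_width: 0.0005
```

```bash
python3 look.py b
```

```text
[0.55662073 0.14778821 0.09758088] [ 0.2 -0.9  0.2] 8.1833
plate x (tray) 1892 [0.00698587 0.01074252 0.01431755]
```

View pics/sb.png

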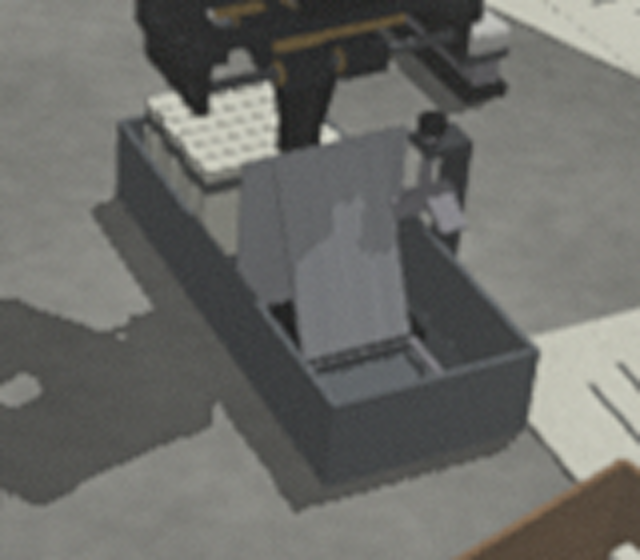

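View pics/wb.png

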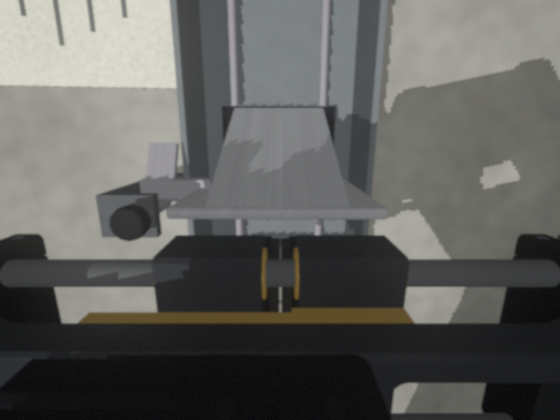

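The plate is held by the pin with the fingers clear; its edge is at row 211 in the wrist view, with a gap to the fingers. Retreating back and up.

>>> send_rows --deltas '[{"tx":-0.8,"ty":0,"tz":0,"rx":0,"ry":0,"rz":0},{"tx":-1.5,"ty":0,"tz":-1,"rx":0,"ry":0,"rz":0},{"tx":-2,"ty":0,"tz":-4,"rx":0,"ry":0,"rz":0},{"tx":-2.5,"ty":0,"tz":-8,"rx":0,"ry":0,"rz":0},{"tx":-3,"ty":0,"tz":-12,"rx":0,"ry":0,"rz":0}]'

```text
time: 8.7
position: [0.5256, 0.1523, 0.2184]
tool_rot: [0.997, -0.077, -0.002, 0.0]
ft_force: [0.8, -0.2, 0.3]
grip_width: 0.0006
```

>>> send_rows --deltas '[{"tx":-1,"ty":0,"tz":-2,"rx":0,"ry":0,"rz":0},{"tx":-1,"ty":0,"tz":-3,"rx":0,"ry":0,"rz":0},{"tx":-1,"ty":0,"tz":-3,"rx":0,"ry":0,"rz":0},{"tx":-1,"ty":0,"tz":-3,"rx":0,"ry":0,"rz":0}]'

```text
time: 9.03
position: [0.5174, 0.1538, 0.2474]
tool_rot: [0.997, -0.077, 0.0, 0.0]
ft_force: [0.4, -0.7, -0.8]
grip_width: 0.0003
```

```bash
python3 look.py c
python3 - <<'E'
from h import *
c=robot.camera('scene');save('sfull',c)
E
```

```text
[0.51741224 0.15379113 0.24736262] [ 0.4 -0.7 -0.8] 9.0333
plate x (tray) 462 [0.00709637 0.00998327 0.01466671]
```

View pics/wc.png

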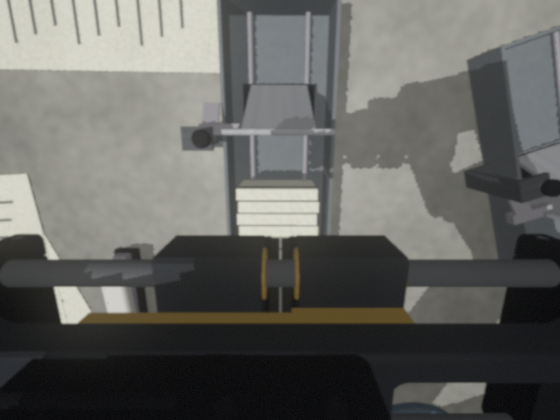

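View pics/sfull.png

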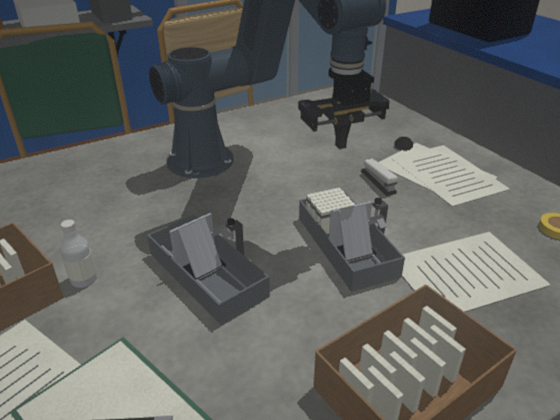

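```bash
python3 -c "
from rig import robot
print(robot.hand_in())"
```

```text
the job is handed in; nothing more can be done
None
```

The kit tray's follower is now caught by its stop pin at about half way, and the job was handed in at about 9 s of the 32 s limit.

- **Push:** I used the closed fingertips on the middle of the bare front face. I pushed it to about 65 mm of travel, and the wrist force readings stayed around 6.5 N or less.
- **Ease back:** I let it back at about 12–18 mm/s. The force fell from about 5 N to about 0 N where the pin should catch it. I then backed the fingers off and raised them clear.
- **Last checks:** Depth puts the plate at about 57 mm of travel, good to roughly 2–3 mm. It read the same after the arm had withdrawn. In the pictures the pin is down in front of the lug, and the wrist force was at noise level.
- **Other things:** The empty tray, stapler and bottle look unmoved in the last scene picture. I compared them by eye and did not measure them.

No check failed. The only disagreement was about 2–3 mm between the cameras on where the tray sits. During the push, the plate reading was unusable because the gripper hid the plate's top edge, so I judged by the TCP position and the picture instead.

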